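Clear the mug and lay out the pump connector

TASK

Get the rubber work mat ready for the next wheel: move the mug off it and set it down gently, upright, in the middle of the cork coaster, then lay the long brass pump connector flat inside the white outline on the mat, centred and lengthwise along it. Never let the mug tip over.

Things in the scene. Friction and masses are not known exactly. Their poses are not given: they have to be found in the camera images.
- mug_mid (a point): The only mug: white ceramic, straight-sided, 66 mm outer diameter, 85 mm tall, 0.25 kg, open at the top, standing on the mat over part of its outline. Point: its centre, half-way up (42.5 mm above its foot). z up; the handle sticks out 37 mm from the wall along +y, 10 mm thick, so the sides along x are free.
- coaster_top (a point): Round cork coaster, 96 mm diameter, 5 mm thick, fixed on the bench to the left or right of the mat; a dark steel bowl-shaped parts dish of about the same diameter stands on the opposite side. The point is the centre of the coaster's upper face, z up.
- connector_mid (a point): Brass-coloured pump connector lying flat, 82 mm long along x, 90 g: square 18 mm body from x -20 to +22 mm, 17 mm round collar at the +x end, thin hose tail at -x, 9 mm wide thumb lever folded on top (25 mm above the underside). Point: mid-length, 9 mm above the underside, z up. Not the plain 34 mm brass adapter, which lies on the opposite side.
- spot (a point): Centre of the white painted outline on the black rubber mat, at the mat's upper face. The mat is fixed, 140 mm along x by 200 mm along y and 4 mm thick; the outline inside it is 52 mm along x by 110 mm along y, so its length runs along y. z up.

How it is judged (in metres and radians):
On the way:
1. the mug stands on the coaster (horizontal distance between mug_mid and coaster_top below 0.02 m and z of mug_mid in the frame of coaster_top below 0.047 m and angle between mug_mid's own z axis and vertical below 0.15 rad), for 0.2 s.
At the end, for the whole second after the job is handed in: Mug upright (9 deg) and at rest on the coaster, within 20 mm of its centre; pump connector flat, lever up, at rest on the mat, its middle within 18 mm of the outline's centre along both directions, its length within 15 deg of the outline's, either way round (all of step 1 and z of mug_mid in the frame of coaster_top above 0.038 m and linear speed of each of mug, connector below 0.02 m/s and x of connector_mid in the frame of spot between -0.018 and 0.018 m and y of connector_mid in the frame of spot between -0.018 and 0.018 m and z of connector_mid in the frame of spot below 0.014 m and angle between the x axis of connector_mid and the y axis of spot, either way round below 0.26 rad and angle between connector_mid's own z axis and vertical below 0.15 rad); the robot touches nothing.
It fails at once if the mug is tipped over (leans more than 30 degrees) (angle between mug_mid's own z axis and vertical above 0.52 rad).
It fails at once if the mug is dropped or banged onto the coaster (moves faster than 0.45 m/s within 40 mm above it) (horizontal distance between mug_mid and coaster_top below 0.05 m and z of mug_mid in the frame of coaster_top below 0.0825 m and linear speed of mug above 0.45 m/s).
It also fails if it takes over 58 s, if anything falls off the work surface, if the arm or the gripper's body presses on something with over 40 N, if the wrist force passes 120 N, or if a joint passes its speed limit or range.

ROBOT

A 6-joint arm with a two-finger parallel gripper is mounted at the origin on the work surface. World frame = base frame: x ahead of the robot, y to its left, z up, the work surface at z = 0. Lengths are in m, angles in degrees, forces in N, time in s.
With the tool pointing down it reaches from about 0.375 to 0.9 m from the base axis. Payload 3.1 kg.
Tool frame: the origin (TCP) lies between the finger pads; the fingertips stand 11 mm ahead of it and the grasp point (between the pads) lies 8 mm behind it; z points along the fingers, y is the direction in which the jaws open and shut (so a half turn about z gives the same grasp; the last joint's range is limited). The gripper opens to 87 mm and grips with 3 to 60 N. Pads are 19 mm wide; open, the fingers measure 117 mm over their backs; the gripper's body (75 mm by 190 mm) begins 51 mm behind the grasp point.
Start: joints at [54.402, 30.224, 82.088, -0, 67.689, -10.227], TCP at [0.268, 0.565, 0.234] pointing down, gripper open.
Joint ranges: [-176.69, 176.69], [-43.24, 126.21], [12.49, 139.97], [-82, 262], [0, 151.66], [-163.58, 163.58]. Speed limits (degrees/s): [159.86, 159.86, 180, 180, 180, 180].

INTERFACE

Orientations are given as a 3x3 rotation matrix whose columns are the frame's x, y, z axes.
In Python, from rig import bot, vision gives the robot as it stands. The module is installed in compiled form; this text tells all that it offers.
- The arm moves only by the tool jog_arm, never from a script. Its argument "rows" is a list of rows, each an object with "dp": the shift along the tool's x, y, z in mm, a list of three; "turn": the turn, a rotation vector about the tool's x, y, z in degrees, a list of three; "grip": the opening, from 0 (shut) to 1 (fully open). A call has 1 to 10 rows; each row is the pose to reach, as a shift and turn from the pose commanded when the call began, along the tool's axes at that moment; what a row does not reach only later rows make up. A row lasts 1/10 s, in which the tool goes at most 50 mm and 8.59 degrees, less where a joint would pass 70% of its speed; a pose out of reach is approached as far as the arm can. A call with a gripper value outside its range is refused whole. The fingers move at their own pace and stop on an object; the grip force is fixed at half the most. Time passes only in rows, so rows that repeat a pose let the fingers close. It gives the time, the measured TCP pose, the force and the opening at its end, in the units of the state.
- bot.read_state(): the state, without advancing time (a new reading comes with each control period).
- vision.capture(name): name is "scene" or "top" or "wrist"; returns (picture, depth): 400x640x3 uint8, red, green, blue; 400x640 float32, m along the optical axis (not along the pixel's ray), 0 where there is no reading.
- vision.camera_info(name): a dict with "vertical_fov" (degrees; the focal length in pixels is half the picture's height over the tangent of half this angle, whatever the lens; pixels are square), "cx", "cy" (the principal point, pixels), "position" and "rotation" of the camera in the world. Camera axes: x right, y down, z forward; pixel columns grow to the right and rows downward; lengths in m; the calibration is good to about 2 mm. The wrist camera is an equidistant fisheye: a pixel r from the principal point sees the ray r / f radians off the axis. A picture is of the moment at which its call begins: read the wrist's pose just before it. camera_info takes no time and is no camera call; for the wrist camera it gives the pose at the moment of the call.
- bot.hand_in(): hands the job in, once; it reports no verdict.
The state is a dict: "time_s": time; "joint_positions": joint angles; "qvel": joint speeds; "tau": joint torques, N m; "position": TCP position; "tcp_rot": TCP orientation; "force": force on the tool from outside, world axes, zero at the start; "moment": the same for the moment, N m; "opening": opening from 0.0 (shut) to 1.0 (fully open).
Only numpy, scipy, OpenCV 4.12 (cv2) and the standard library are available. Lean on these libraries where they do the work, as an engineer would, in place of code of your own. Each camera call takes 0.05 s, during which the arm holds its last target.

## Working session

There is one attempt and no reset: what is moved stays moved. The work goes in short steps, Python scripts to look and compute and a tool call to move; the robot and the scene stay as the last step left them, time stands still between calls to the robot, and variables do not carry over. Pictures are saved under pics/ and viewed, and the job is handed in when it is done.

Besides the shell and the picture viewer there is one more tool, called by a JSON object that holds its "op" and its "data". jog_arm: Moves the arm, as the interface text tells. Its arguments: {"type":"object","properties":{"rows":{"type":"array"}},"required":["rows"]}

```bash
mkdir -p pics; cat > h.py <<'E'
import numpy as np, cv2
from rig import bot, vision
def cap(n,f):
    i=vision.camera_info(n); p,d=vision.capture(n)
    cv2.imwrite(f'pics/{f}.png',p[:,:,::-1]); np.savez(f'pics/{f}.npz',p=p,d=d,**{k:np.array(v) for k,v in i.items()})
def world(f,u,v,z=None,dep=None):
    a=np.load(f'pics/{f}.npz'); F=200/np.tan(np.radians(a['vertical_fov'])/2)
    r=np.array([(u-a['cx'])/F,(v-a['cy'])/F,1.]); R=a['rotation'];t=a['position']
    w=R@r
    if z is not None: s=(z-t[2])/w[2]
    else: s=a['d'][int(v),int(u)]
    return t+s*w
E
python3 - <<'E'
from h import *
s=bot.read_state(); print(s['time_s'],s['position'],s['tcp_rot'],s['opening'])
for n in('scene','top'): cap(n,n+'0'); i=vision.camera_info(n); print(i)
E
```

```text
0.0 [0.26732209 0.5641487  0.23256965] [[-9.03571708e-01  4.28434946e-01 -1.29016777e-03]
 [ 4.28436688e-01  9.03570105e-01 -1.75229359e-03]
 [ 4.15013216e-04 -2.13607811e-03 -9.99997632e-01]] 1.002334194116309
{'vertical_fov': 54.30502700153046, 'cx': 315.6569871954158, 'cy': 195.61695638333933, 'position': array([1.13008086, 0.25211155, 0.62878609]), 'rotation': array([[-0.38103762,  0.60292928, -0.7009184 ],
       [ 0.92442712,  0.26127924, -0.27779069],
       [ 0.01564729, -0.75379668, -0.6569214 ]])}
{'vertical_fov': 49.49033548607034, 'cx': 323.71227445164845, 'cy': 203.313631128096, 'position': array([ 0.44157536, -0.0029677 ,  0.88375766]), 'rotation': array([[-0.02217277, -0.99512195,  0.09612844],
       [-0.99975325,  0.02194051, -0.00347259],
       [ 0.00134655, -0.09618172, -0.99536288]])}
```

View pics/top0.png

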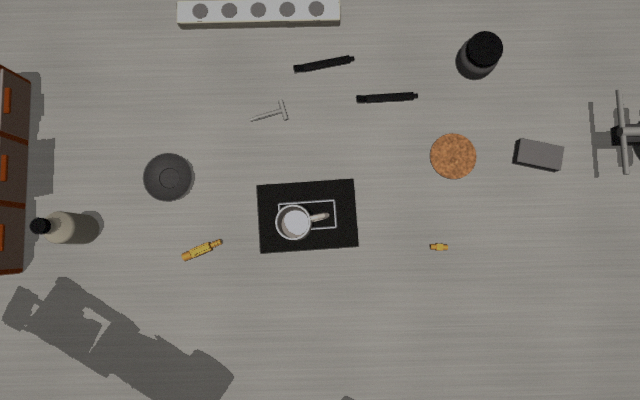

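View pics/scene0.png

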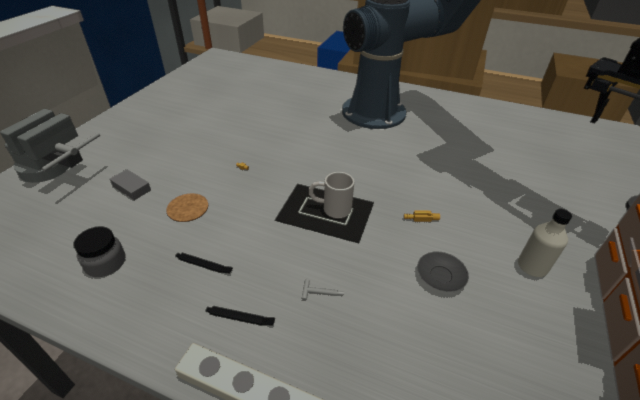

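The top view puts the coaster at about (453,156), the mug at (294,222), the connector at (202,250) and the outline at about (307,216). I'll enlarge those areas.

```bash
python3 - <<'E'
import cv2
p=cv2.imread('pics/top0.png')
cv2.imwrite('pics/c1.png',cv2.resize(p[170:260,250:365],None,fx=6.5,fy=6.5,interpolation=cv2.INTER_CUBIC))
cv2.imwrite('pics/c2.png',cv2.resize(p[225:275,170:235],None,fx=10,fy=10,interpolation=cv2.INTER_CUBIC))
import numpy as np
from h import world
hsv=cv2.cvtColor(p,cv2.COLOR_BGR2HSV)
m=cv2.inRange(hsv,(5,80,60),(30,255,255)); n,l,s,c=cv2.connectedComponentsWithStats(m)
for a,b in zip(s,c): 
    if a[4]>30: print(a,b)
E
```

```text
[     0      0    640    400 253170] [319.63619702 199.80369317]
[  2  86   9  28 197] [ 6.10152284 99.68020305]
[ 430  133   46   46 1649] [452.69254093 155.83505155]
[  0 154   8  28 187] [  2.95187166 166.67914439]
[  0 222   5  29  99] [  1.31313131 235.41414141]
[181 239  41  22 342] [200.19883041 249.51754386]
[430 243  18   8 113] [438.55752212 246.62831858]
```

View pics/c1.png

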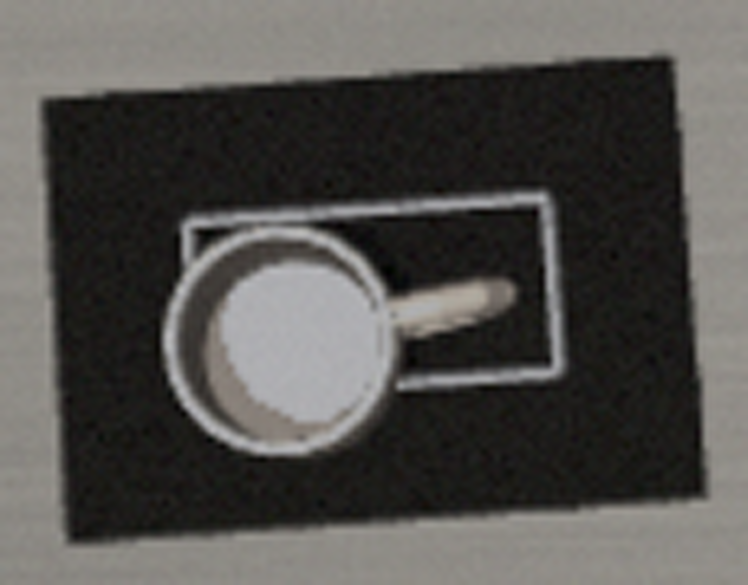

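View pics/c2.png

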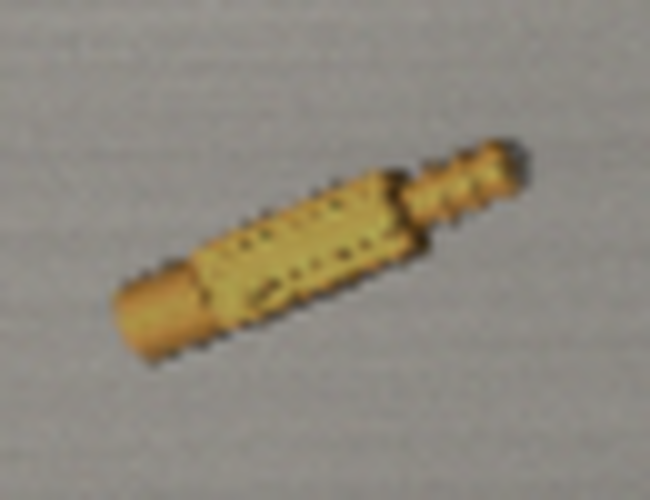

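```bash
python3 - <<'E'
from h import *
f='top0'
c=lambda u,v:(250+u/6.5-.42,170+v/6.5-.42)
W=lambda uv,z:world(f,*uv,z=z)
print('mug rim',W(c(281,342),.089), 'L,R',W(c(163,342),.089),W(c(399,342),.089))
print('handle tip',W(c(512,291),.047))
TL,TR,BR=[W(c(*q),.004) for q in((188,218),(547,195),(560,374))]
print('outline',TL,TR,BR,(TL+BR)/2, np.degrees(np.arctan2(*(TL-TR)[:2][::1])), np.linalg.norm(TL-TR),np.linalg.norm(TR-BR))
M=[W(c(*q),.004) for q in((42,100),(672,58),(706,497),(68,541))]; print('mat',np.mean(M,0))
a=M[0]-M[1];b=M[3]-M[2];print('y-dir from +y toward +x deg',np.degrees(np.arctan2(a[0],a[1])),np.degrees(np.arctan2(b[0],b[1])))
print('coaster',W((452.7,155.8),.005))
A=W((182.8,255.8),.0085);B=W((221.3,240.5),.009);d=A-B
print('conn',A,B,(A+B)/2,np.linalg.norm(d),'ang x axis',np.degrees(np.arctan2(d[1],d[0])))
print('dish',W((168,177),.0), W((438.5,246.6),.009))
# scene checks
for n,uv,z in(('coaster',(187.5,207.5),.005),):print(n,world('scene0',*uv,z=z))
d=np.load('pics/top0.npz')['d']
for u,v in((277,222),(311,222),(293,206),(293,240),(453,156),(201,250),(340,240)): print(u,v,world(f,u,v))
E
```

```text
mug rim [0.48483059 0.05163385 0.089     ] L,R [0.48556561 0.08488194 0.089     ] [0.48409549 0.01838201 0.089     ]
handle tip [ 0.50076744 -0.01437102  0.047     ]
outline [0.52896793 0.08600792 0.004     ] [ 0.53373378 -0.02663179  0.004     ] [ 0.47755607 -0.02931474  0.004     ] [0.503262   0.02834659 0.004     ] -2.4227703730425603 0.11274048793098729 0.056241737954476054
mat [0.50279232 0.02877803 0.004     ]
y-dir from +y toward +x deg -2.592345923863381 -2.6531408575626227
coaster [ 0.61876697 -0.27349268  0.005     ]
conn [0.4267735  0.27838098 0.0085    ] [0.45558889 0.20123986 0.009     ] [0.44118119 0.23981042 0.00875   ] 0.08234883383880533 ang x axis 110.48273781522859
dish [0.58835697 0.31299406 0.        ] [ 0.43373455 -0.23436921  0.009     ]
coaster [ 0.62259194 -0.27023944  0.005     ]
277 222 [0.48635356 0.0815773  0.07957719]
311 222 [0.48784735 0.01999515 0.02606748]
293 206 [0.51463655 0.05084642 0.08874878]
293 240 [0.45276929 0.05408579 0.05563079]
453 156 [ 0.61842201 -0.27422051  0.00457276]
201 250 [0.43758344 0.23795412 0.02303357]
340 240 [ 0.45138335 -0.03735665  0.00220302]
```

```bash
cat >> h.py <<'E'
from scipy.spatial.transform import Rotation as Ro
def go(x,y,z,jaw):
    "TCP target xyz, jaw (tool y) angle deg; prints dp mm, turn"
    s=bot.read_state(); R=np.array(s['tcp_rot']); p=np.array(s['position'])
    j=np.radians(jaw); yy=np.array([np.cos(j),np.sin(j),0]); zz=np.array([0,0,-1.]); xx=np.cross(yy,zz)
    T=np.c_[xx,yy,zz]
    print('t',s['time_s'],'p',p.round(4),'jaw',np.degrees(np.arctan2(R[1,1],R[0,1])).round(2),'open',s['opening'],'F',np.round(s['force'],2),'j',np.round(s['joint_positions'],1))
    print('dp',(R.T@(np.array([x,y,z])-p)*1000).round(1),'turn',np.degrees(Ro.from_matrix(R.T@T).as_rotvec()).round(2))
E
python3 -c "
from h import *
go(.485,.0516,.18,13.6)"
```

```text
t 0.1 p [0.2674 0.5642 0.2327] jaw 64.63 open 0.9981050592889557 F [ 0.02 -0.03 -0.21] j [ 54.4  30.3  82.1  -0.   67.7 -10.2]
dp [-416.3 -369.8   53.3] turn [-1.100e-01  3.000e-02  5.103e+01]
```

{"op": "jog_arm", "data": {"rows": [{"dp": [-37, -33, 5], "turn": [0, 0, 5], "grip": 1}, {"dp": [-74, -66, 10], "turn": [0, 0, 12], "grip": 1}, {"dp": [-111, -99, 15], "turn": [0, 0, 19], "grip": 1}, {"dp": [-148, -132, 20], "turn": [0, 0, 26], "grip": 1}, {"dp": [-185, -165, 25], "turn": [0, 0, 33], "grip": 1}, {"dp": [-222, -198, 30], "turn": [0, 0, 39], "grip": 1}, {"dp": [-259, -231, 35], "turn": [0, 0, 45], "grip": 1}, {"dp": [-296, -264, 40], "turn": [0, 0, 51], "grip": 1}, {"dp": [-333, -297, 45], "turn": [0, 0, 51], "grip": 1}, {"dp": [-355, -316, 46], "turn": [0, 0, 51], "grip": 1}]}}

```text
time_s: 1.1
position: [0.454, 0.124, 0.187]
tcp_rot: [[-0.233, 0.972, -0.0], [0.972, 0.233, -0.001], [-0.001, -0.001, -1.0]]
force: [-0.5, 0.4, 0.2]
opening: 1.001
```

```bash
python3 -c "
from h import *
go(.485,.0516,.18,13.6)"
```

```text
t 1.1 p [0.454 0.124 0.187] jaw 13.48 open 1.000632828849365 F [-0.52  0.41  0.16] j [  1.7  22.6 106.6  -0.   50.9 -11.8]
dp [-77.7  13.3   7. ] turn [-0.03  0.03 -0.12]
```

{"op": "jog_arm", "data": {"rows": [{"dp": [-30, 5, 3], "turn": [0, 0, 0], "grip": 1}, {"dp": [-60, 10, 6], "turn": [0, 0, 0], "grip": 1}, {"dp": [-77.7, 13.3, 7], "turn": [0, 0, 0], "grip": 1}, {"dp": [-77.7, 13.3, 7], "turn": [0, 0, 0], "grip": 1}]}}

```text
time_s: 1.5
position: [0.4856, 0.0527, 0.1802]
tcp_rot: [[-0.232, 0.973, 0.001], [0.973, 0.232, -0.0], [-0.001, 0.001, -1.0]]
force: [0.5, 0.5, -0.7]
opening: 1.001
```

```bash
python3 -c "
from h import *
cap('wrist','w1');cap('top','top1');go(.485,.0516,.08,13.6)
print(vision.camera_info('wrist'))"
```

```text
t 1.6 p [0.4838 0.0548 0.1803] jaw 13.57 open 0.9971681021231036 F [-0.56  1.08 -0.41] j [ -6.7  24.3 104.7   0.   51.  -20.3]
dp [ -3.5   0.6 100.3] turn [-0.07 -0.05 -0.03]
{'vertical_fov': 65.70646984690485, 'cx': 323.8602413026097, 'cy': 200.90462618757994, 'position': array([0.46639084, 0.12995136, 0.3325672 ]), 'rotation': array([[ 0.97208975,  0.22625072,  0.06206547],
       [ 0.23460008, -0.93507813, -0.26569096],
       [-0.00207671,  0.27283602, -0.96205831]])}
```

View pics/w1.png

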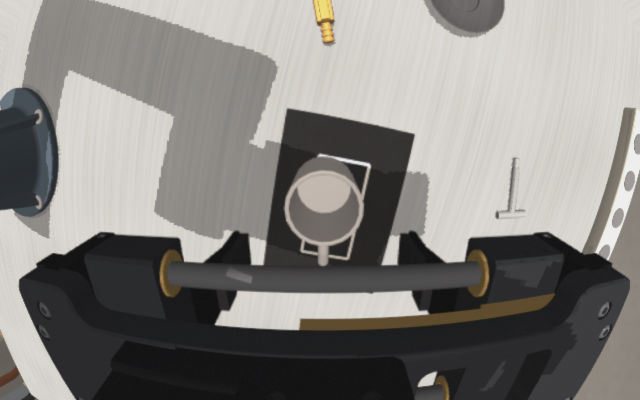

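Wrist view: the mug rim is at about (323.5,207), centred between the fingers (250 to 400). The handle points straight down the picture at (323,262). I'll check that numerically.

```bash
python3 - <<'E'
from h import *
a=np.load('pics/w1.npz');F=200/np.tan(np.radians(a['vertical_fov'])/2)
for n,(u,v),z in (('L',(285,207),.089),('R',(362,207),.089),('T',(323.5,171),.089),('B',(323.5,244),.089),('h',(323,262),.047)):
    e=np.array([u-a['cx'],v-a['cy']]);r=np.hypot(*e);th=r/F
    w=a['rotation']@np.r_[e/r*np.sin(th),np.cos(th)]
    print(n,a['position']+w*(z-a['position'][2])/w[2])
go(.485,.0516,.08,13.6)
E
```

```text
L [0.45410215 0.04790698 0.089     ]
R [0.51599326 0.06269758 0.089     ]
T [0.47808002 0.08453404 0.089     ]
B [0.4927464  0.02304377 0.089     ]
h [ 0.50123344 -0.01502017  0.047     ]
t 1.6 p [0.4838 0.0548 0.1803] jaw 13.57 open 0.9971681021231036 F [-0.56  1.08 -0.41] j [ -6.7  24.3 104.7   0.   51.  -20.3]
dp [ -3.5   0.6 100.3] turn [-0.07 -0.05 -0.03]
```

{"op": "jog_arm", "data": {"rows": [{"dp": [-2, 0.7, 30], "turn": [0, 0, 0], "grip": 1}, {"dp": [-2, 0.7, 65], "turn": [0, 0, 0], "grip": 1}, {"dp": [-2, 0.7, 95], "turn": [0, 0, 0], "grip": 1}, {"dp": [-2, 0.7, 115], "turn": [0, 0, 0], "grip": 1}, {"dp": [-2, 0.7, 125], "turn": [0, 0, 0], "grip": 1}, {"dp": [-2, 0.7, 125], "turn": [0, 0, 0], "grip": 1}, {"dp": [-2, 0.7, 125], "turn": [0, 0, 0], "grip": 0.8}, {"dp": [-2, 0.7, 125], "turn": [0, 0, 0], "grip": 0.65}, {"dp": [-2, 0.7, 125], "turn": [0, 0, 0], "grip": 0.65}, {"dp": [-2, 0.7, 125], "turn": [0, 0, 0], "grip": 0.65}]}}

```text
time_s: 2.6
position: [0.4859, 0.0529, 0.0564]
tcp_rot: [[-0.236, 0.972, 0.001], [0.972, 0.236, -0.0], [-0.0, 0.001, -1.0]]
force: [0.1, 1.2, 3.7]
opening: 0.737
```

{"op": "jog_arm", "data": {"rows": [{"dp": [0, 0, 0], "turn": [0, 0, 0], "grip": 0.4}, {"dp": [0, 0, 0], "turn": [0, 0, 0], "grip": 0.4}, {"dp": [0, 0, 0], "turn": [0, 0, 0], "grip": 0.4}]}}

```text
time_s: 2.9
position: [0.4859, 0.0529, 0.0564]
tcp_rot: [[-0.235, 0.972, 0.001], [0.972, 0.235, -0.0], [-0.0, 0.001, -1.0]]
force: [0.0, -0.3, 6.3]
opening: 0.734
```

```bash
python3 -c "
from h import *
go(.485,.0530,.055,13.6)"
```

```text
t 2.9 p [0.4859 0.0529 0.0564] jaw 13.62 open 0.7344684561046404 F [ 0.01 -0.26  6.33] j [ -6.9  37.4 109.5   0.   33.  -20.5]
dp [ 0.3 -0.8  1.4] turn [0.07 0.02 0.02]
```

{"op": "jog_arm", "data": {"rows": [{"dp": [0, 0, -5], "turn": [0, 0, 0], "grip": 0.4}, {"dp": [0, 0, -20], "turn": [0, 0, 0], "grip": 0.4}, {"dp": [0, 0, -40], "turn": [0, 0, 0], "grip": 0.4}, {"dp": [0, 0, -60], "turn": [0, 0, 0], "grip": 0.4}, {"dp": [0, 0, -70], "turn": [0, 0, 0], "grip": 0.4}, {"dp": [0, 0, -70], "turn": [0, 0, 0], "grip": 0.4}]}}

```text
time_s: 3.5
position: [0.4862, 0.0528, 0.1267]
tcp_rot: [[-0.236, 0.972, 0.003], [0.972, 0.236, -0.0], [-0.001, 0.003, -1.0]]
force: [0.6, -0.1, -3.2]
opening: 0.739
```

```bash
python3 -c "
from h import *
cap('scene','s2')
go(.6195,-.2725,.127,13.6)"
```

```text
t 3.55 p [0.4856 0.0529 0.1258] jaw 13.62 open 0.7397029846464191 F [-0.35 -0.16 -2.41] j [ -6.9  29.8 107.3   0.   42.9 -20.5]
dp [-347.8   53.5   -1. ] turn [0.05 0.02 0.02]
```

View pics/s2.png

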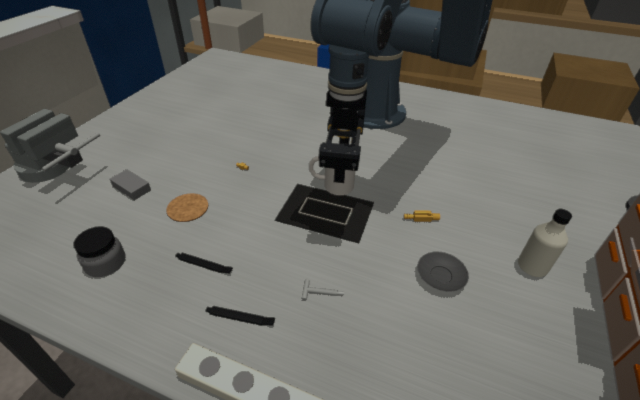

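The scene view shows the mug held upright at (340,175), with the outline clear at (326,210) and the coaster at (187,207). Next I carry it over.

{"op": "jog_arm", "data": {"rows": [{"dp": [-15, 2, 0], "turn": [0, 0, 0], "grip": 0.4}, {"dp": [-45, 7, 0], "turn": [0, 0, 0], "grip": 0.4}, {"dp": [-83, 13, 0], "turn": [0, 0, 0], "grip": 0.4}, {"dp": [-123, 19, 0], "turn": [0, 0, 0], "grip": 0.4}, {"dp": [-163, 25, 0], "turn": [0, 0, 0], "grip": 0.4}, {"dp": [-203, 31, 0], "turn": [0, 0, 0], "grip": 0.4}, {"dp": [-243, 37, 0], "turn": [0, 0, 0], "grip": 0.4}, {"dp": [-283, 43, 0], "turn": [0, 0, 0], "grip": 0.4}, {"dp": [-315, 48.5, 0], "turn": [0, 0, 0], "grip": 0.4}, {"dp": [-335, 51.5, 0], "turn": [0, 0, 0], "grip": 0.4}]}}

```text
time_s: 4.55
position: [0.6147, -0.2648, 0.1237]
tcp_rot: [[-0.233, 0.972, -0.0], [0.972, 0.233, -0.001], [-0.001, -0.001, -1.0]]
force: [-1.1, 0.3, -1.8]
opening: 0.741
```

{"op": "jog_arm", "data": {"rows": [{"dp": [-9, 1.5, 0], "turn": [0, 0, 0], "grip": 0.4}, {"dp": [-12.8, 2, 0], "turn": [0, 0, 0], "grip": 0.4}, {"dp": [-12.8, 2, 0], "turn": [0, 0, 0], "grip": 0.4}, {"dp": [-12.8, 2, 0], "turn": [0, 0, 0], "grip": 0.4}]}}

```text
time_s: 4.95
position: [0.6187, -0.2711, 0.125]
tcp_rot: [[-0.236, 0.972, -0.002], [0.972, 0.236, 0.001], [0.002, -0.001, -1.0]]
force: [-0.4, -0.2, -3.3]
opening: 0.738
```

```bash
python3 -c "
from h import *
cap('wrist','w3');cap('top','top3')
go(.6195,-.2725,.058,13.6)"
```

```text
t 5.05 p [ 0.619  -0.2711  0.1255] jaw 13.7 open 0.7423804221861408 F [ 0.15  0.48 -3.02] j [-33.1  41.2  79.3   0.   59.6 -46.8]
dp [-1.6  0.2 67.5] turn [-0.04 -0.06  0.1 ]
```

View pics/w3.png

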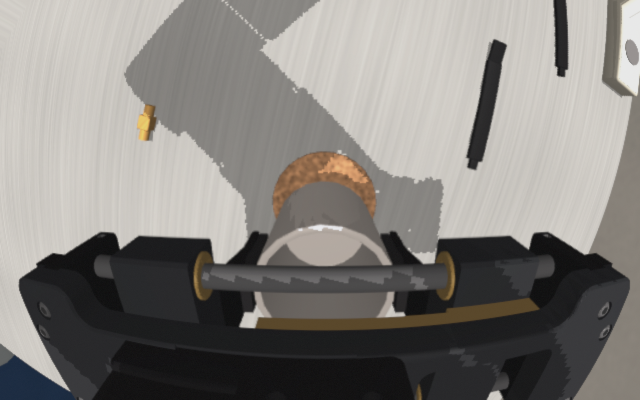

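View pics/top3.png

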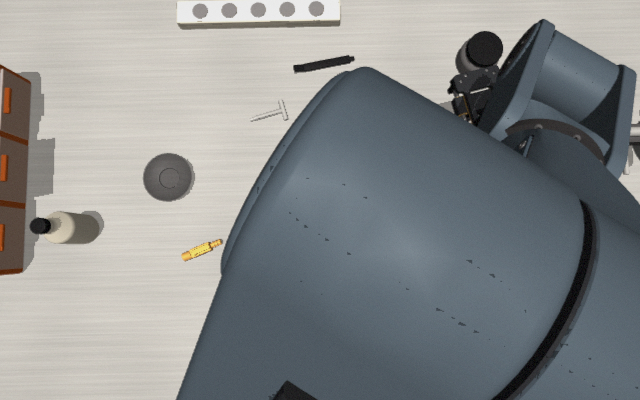

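The wrist view has the coaster spanning columns 272 to 377 with its upper edge at (324,151), laterally in line with the mug (258 to 390). The arm blocks the top camera. One numeric check before I lower it.

```bash
python3 - <<'E'
from h import *
a=np.load('pics/w3.npz');F=200/np.tan(np.radians(a['vertical_fov'])/2)
def P(u,v,z):
    e=np.array([u-a['cx'],v-a['cy']]);r=np.hypot(*e);th=r/F
    w=a['rotation']@np.r_[e/r*np.sin(th),np.cos(th)]
    return a['position']+w*(z-a['position'][2])/w[2]
hsv=cv2.cvtColor(a['p'],cv2.COLOR_RGB2HSV); m=cv2.inRange(hsv,(5,110,50),(20,255,255)); m[:140]=0;m[225:]=0;m[:,:265]=0;m[:,385:]=0
pts=[]
for v in range(150,225):
    u=np.where(m[v])[0]
    if len(u)>6: pts+=[(u[0],v),(u[-1]+1,v)] 
q=np.array([P(u,v,.005)[:2] for u,v in pts])
from scipy.optimize import least_squares
r=least_squares(lambda c:np.hypot(*(q-c).T)-.048,[.62,-.27],loss='soft_l1',f_scale=.001);print(r.x,np.abs(r.fun).mean())
E
```

```text
[ 0.620204   -0.27471012] 0.0006828567572463829
```

{"op": "jog_arm", "data": {"rows": [{"dp": [-2, 0, 8], "turn": [0, 0, 0], "grip": 0.4}, {"dp": [-3.4, -0.3, 20], "turn": [0, 0, 0], "grip": 0.4}, {"dp": [-3.4, -0.3, 33], "turn": [0, 0, 0], "grip": 0.4}, {"dp": [-3.4, -0.3, 45], "turn": [0, 0, 0], "grip": 0.4}, {"dp": [-3.4, -0.3, 54], "turn": [0, 0, 0], "grip": 0.4}, {"dp": [-3.4, -0.3, 60], "turn": [0, 0, 0], "grip": 0.4}, {"dp": [-3.4, -0.3, 63], "turn": [0, 0, 0], "grip": 0.4}, {"dp": [-3.4, -0.3, 65], "turn": [0, 0, 0], "grip": 0.4}, {"dp": [-3.4, -0.3, 66], "turn": [0, 0, 0], "grip": 0.4}, {"dp": [-3.4, -0.3, 66], "turn": [0, 0, 0], "grip": 0.4}]}}

```text
time_s: 6.05
position: [0.6202, -0.276, 0.0599]
tcp_rot: [[-0.236, 0.972, 0.001], [0.972, 0.236, -0.0], [-0.001, 0.001, -1.0]]
force: [0.0, -0.7, -2.8]
opening: 0.737
```

```bash
python3 -c "
from h import *
go(.6195,-.2745,.0574,13.6)"
```

```text
t 6.05 p [ 0.6202 -0.276   0.0599] jaw 13.63 open 0.7370628833907004 F [ 0.01 -0.69 -2.78] j [-33.4  46.3  80.6   0.   53.1 -47. ]
dp [ 1.6 -0.3  2.5] turn [0.03 0.03 0.03]
```

Still off the surface, so I'll ease down until the force shows contact.

{"op": "jog_arm", "data": {"rows": [{"dp": [1, 0, 0.7], "turn": [0, 0, 0], "grip": 0.4}, {"dp": [1, 0, 1.4], "turn": [0, 0, 0], "grip": 0.4}, {"dp": [1, 0, 2], "turn": [0, 0, 0], "grip": 0.4}, {"dp": [1, 0, 2.5], "turn": [0, 0, 0], "grip": 0.4}, {"dp": [1, 0, 2.5], "turn": [0, 0, 0], "grip": 0.4}]}}

```text
time_s: 6.55
position: [0.6198, -0.2749, 0.0575]
tcp_rot: [[-0.236, 0.972, 0.0], [0.972, 0.236, -0.0], [-0.0, 0.0, -1.0]]
force: [-0.1, 0.8, 1.4]
opening: 0.738
```

{"op": "jog_arm", "data": {"rows": [{"dp": [0, 0, 0.3], "turn": [0, 0, 0], "grip": 0.4}, {"dp": [0, 0, 0.3], "turn": [0, 0, 0], "grip": 0.4}, {"dp": [0, 0, 0.3], "turn": [0, 0, 0], "grip": 0.85}, {"dp": [0, 0, 0.3], "turn": [0, 0, 0], "grip": 1}, {"dp": [0, 0, 0.3], "turn": [0, 0, 0], "grip": 1}, {"dp": [0, 0, 0.3], "turn": [0, 0, 0], "grip": 1}, {"dp": [0, 0, 0.3], "turn": [0, 0, 0], "grip": 1}]}}

```text
time_s: 7.25
position: [0.6198, -0.2749, 0.0566]
tcp_rot: [[-0.236, 0.972, 0.0], [0.972, 0.236, -0.0], [-0.0, 0.0, -1.0]]
force: [0.4, -0.5, -0.1]
opening: 0.987
```

{"op": "jog_arm", "data": {"rows": [{"dp": [0, 0, -8], "turn": [0, 0, 0], "grip": 1}, {"dp": [0, 0, -25], "turn": [0, 0, 0], "grip": 1}, {"dp": [0, 0, -55], "turn": [0, 0, 0], "grip": 1}, {"dp": [0, 0, -90], "turn": [0, 0, 0], "grip": 1}, {"dp": [0, 0, -110], "turn": [0, 0, 0], "grip": 1}, {"dp": [0, 0, -110], "turn": [0, 0, 0], "grip": 1}]}}

```text
time_s: 7.85
position: [0.6224, -0.2764, 0.1726]
tcp_rot: [[-0.236, 0.972, 0.009], [0.972, 0.236, -0.006], [-0.008, 0.007, -1.0]]
force: [0.7, 0.1, 0.5]
opening: 0.999
```

```bash
python3 -c "
from h import *
cap('scene','s4')
go(.4415,.239,.16,20.5)"
```

```text
t 7.9 p [ 0.621  -0.2757  0.17  ] jaw 13.63 open 0.9988054386159299 F [ 0.71 -0.51 -0.33] j [-33.3  38.3  77.2  -0.   64.2 -47. ]
dp [542.5 -53.2   7.5] turn [ 0.21  0.26 -6.87]
```

View pics/s4.png

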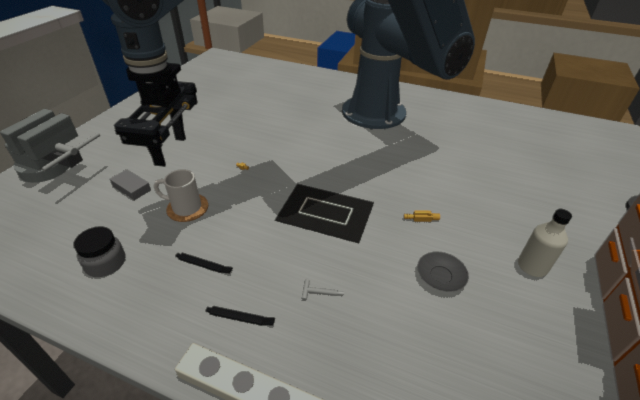

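The mug stands upright on the coaster at about (183,195). Now to above the connector.

{"op": "jog_arm", "data": {"rows": [{"dp": [40, -4, 0], "turn": [0, 0, 0], "grip": 1}, {"dp": [85, -8, 0], "turn": [0, 0, -1], "grip": 1}, {"dp": [133, -13, 0], "turn": [0, 0, -2], "grip": 1}, {"dp": [181, -18, 0], "turn": [0, 0, -3], "grip": 0.8}, {"dp": [229, -22, 0], "turn": [0, 0, -4], "grip": 0.6}, {"dp": [277, -27, 0], "turn": [0, 0, -5], "grip": 0.5}, {"dp": [325, -32, 0], "turn": [0, 0, -6], "grip": 0.5}, {"dp": [373, -36, 2], "turn": [0, 0, -6.9], "grip": 0.5}, {"dp": [421, -41, 4], "turn": [0, 0, -6.9], "grip": 0.5}, {"dp": [469, -46, 6], "turn": [0, 0, -6.9], "grip": 0.5}]}}

```text
time_s: 8.9
position: [0.4627, 0.1716, 0.1599]
tcp_rot: [[-0.35, 0.937, -0.002], [0.937, 0.35, -0.0], [0.001, -0.002, -1.0]]
force: [1.3, 0.3, 0.4]
opening: 0.518
```

```bash
python3 -c "
from h import *
go(.4415,.239,.16,20.5)"
```

```text
t 8.9 p [0.4627 0.1716 0.1599] jaw 20.5 open 0.5182466058343267 F [1.3  0.31 0.37] j [  7.3  26.7 104.9   0.   48.6 -13.2]
dp [70.6  3.7 -0.1] turn [-0.12 -0.03  0.  ]
```

{"op": "jog_arm", "data": {"rows": [{"dp": [40, 2, 0], "turn": [0, 0, 0], "grip": 0.5}, {"dp": [65, 3.5, 0], "turn": [0, 0, 0], "grip": 0.5}, {"dp": [70.6, 3.7, 0], "turn": [0, 0, 0], "grip": 0.5}, {"dp": [70.6, 3.7, 0], "turn": [0, 0, 0], "grip": 0.5}, {"dp": [70.6, 3.7, 0], "turn": [0, 0, 0], "grip": 0.5}]}}

```text
time_s: 9.4
position: [0.4433, 0.2366, 0.1604]
tcp_rot: [[-0.35, 0.937, -0.001], [0.937, 0.35, -0.001], [-0.0, -0.001, -1.0]]
force: [-0.4, 0.4, 0.1]
opening: 0.502
```

```bash
python3 -c "
from h import *
cap('wrist','w5')
go(.4415,.239,.014,20.5)"
python3 -c "
import cv2;p=cv2.imread('pics/w5.png');cv2.imwrite('pics/w5c.png',cv2.resize(p[120:310,220:430],None,fx=3,fy=3,interpolation=2))"
```

```text
t 9.45 p [0.4435 0.2364 0.1604] jaw 20.45 open 0.49701795341841115 F [-0.33 -0.22  0.05] j [ 15.3  27.2 103.6  -0.   49.2  -5.1]
dp [  3.2  -0.9 146.4] turn [-0.04  0.02 -0.05]
```

View pics/w5c.png

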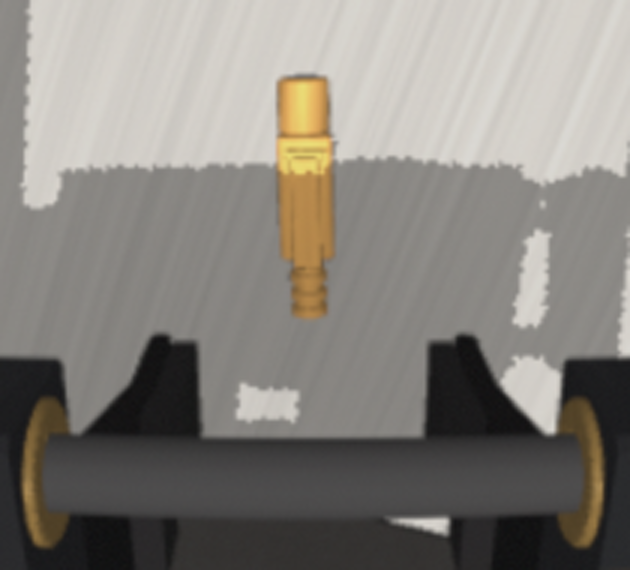

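The enlarged wrist view shows the connector's collar end at (321,145) and its tail end at (323,226) in full-picture pixels. It's nearly in line between the jaws.

```bash
python3 - <<'E'
from h import *
a=np.load('pics/w5.npz');F=200/np.tan(np.radians(a['vertical_fov'])/2)
def P(u,v,z):
    e=np.array([u-a['cx'],v-a['cy']]);r=np.hypot(*e);th=r/F
    w=a['rotation']@np.r_[e/r*np.sin(th),np.cos(th)]
    return a['position']+w*(z-a['position'][2])/w[2]
A=P(320.7,145.5,.009);B=P(322.7,225.5,.009);d=A-B
print(A,B,(A+B)/2,np.linalg.norm(d),np.degrees(np.arctan2(d[1],d[0])))
go(*((A+B)/2)[:2],.015,20.5)
E
```

```text
[0.42423252 0.27988791 0.009     ] [0.45512923 0.20264997 0.009     ] [0.43968088 0.24126894 0.009     ] 0.0831883731980608 111.8023896245065
t 9.45 p [0.4435 0.2364 0.1604] jaw 20.45 open 0.49701795341841115 F [-0.33 -0.22  0.05] j [ 15.3  27.2 103.6  -0.   49.2  -5.1]
dp [  6.   -1.8 145.4] turn [-0.04  0.02 -0.05]
```

{"op": "jog_arm", "data": {"rows": [{"dp": [5, -1.4, 40], "turn": [0, 0, -0.5], "grip": 0.5}, {"dp": [5, -1.4, 80], "turn": [0, 0, -0.5], "grip": 0.5}, {"dp": [5, -1.4, 115], "turn": [0, 0, -0.5], "grip": 0.5}, {"dp": [5, -1.4, 135], "turn": [0, 0, -0.5], "grip": 0.5}, {"dp": [5, -1.4, 143], "turn": [0, 0, -0.5], "grip": 0.5}, {"dp": [5, -1.4, 145], "turn": [0, 0, -0.5], "grip": 0.5}, {"dp": [5, -1.4, 145], "turn": [0, 0, -0.5], "grip": 0.5}, {"dp": [5, -1.4, 145], "turn": [0, 0, -0.5], "grip": 0.5}]}}

```text
time_s: 10.25
position: [0.4412, 0.2417, 0.0169]
tcp_rot: [[-0.358, 0.934, 0.002], [0.934, 0.358, 0.001], [-0.0, 0.002, -1.0]]
force: [0.0, 0.9, 0.4]
opening: 0.499
```

```bash
python3 -c "
from h import *
go(.4404,.2405,.014,21)"
```

```text
t 10.25 p [0.4412 0.2417 0.0169] jaw 21.0 open 0.49866558806874384 F [0.02 0.88 0.39] j [ 16.   42.4 108.1  -0.   29.3  -5. ]
dp [-0.8 -1.1  2.9] turn [0.14 0.01 0.  ]
```

{"op": "jog_arm", "data": {"rows": [{"dp": [-0.8, -0.5, 2.5], "turn": [0, 0, 0], "grip": 0.5}, {"dp": [-0.8, -0.5, 2.5], "turn": [0, 0, 0], "grip": 0.35}, {"dp": [-0.8, -0.5, 2.5], "turn": [0, 0, 0], "grip": 0.25}, {"dp": [-0.8, -0.5, 2.5], "turn": [0, 0, 0], "grip": 0.1}, {"dp": [-0.8, -0.5, 2.5], "turn": [0, 0, 0], "grip": 0}, {"dp": [-0.8, -0.5, 2.5], "turn": [0, 0, 0], "grip": 0}, {"dp": [-0.8, -0.5, 2.5], "turn": [0, 0, 0], "grip": 0}]}}

```text
time_s: 10.95
position: [0.4399, 0.2408, 0.0134]
tcp_rot: [[-0.359, 0.933, 0.0], [0.933, 0.359, 0.0], [0.0, 0.0, -1.0]]
force: [-0.7, -0.7, 1.6]
opening: 0.202
```

```bash
python3 -c "
from h import *
go(.503,.0286,.08,2.6)"
```

```text
t 10.95 p [0.4399 0.2408 0.0134] jaw 21.03 open 0.20189328482377664 F [-0.73 -0.68  1.56] j [ 15.9  42.8 108.3   0.   28.9  -5.1]
dp [-220.7  -17.3  -66.7] turn [ 0.   -0.   18.43]
```

{"op": "jog_arm", "data": {"rows": [{"dp": [0, 0, -15], "turn": [0, 0, 0], "grip": 0}, {"dp": [0, 0, -40], "turn": [0, 0, 0], "grip": 0}, {"dp": [-20, -2, -60], "turn": [0, 0, 2], "grip": 0}, {"dp": [-55, -5, -67], "turn": [0, 0, 5], "grip": 0}, {"dp": [-95, -8, -67], "turn": [0, 0, 8], "grip": 0}, {"dp": [-135, -11, -67], "turn": [0, 0, 12], "grip": 0}, {"dp": [-175, -14, -67], "turn": [0, 0, 15], "grip": 0}, {"dp": [-205, -16, -67], "turn": [0, 0, 18.4], "grip": 0}, {"dp": [-220.7, -17.3, -67], "turn": [0, 0, 18.4], "grip": 0}, {"dp": [-220.7, -17.3, -67], "turn": [0, 0, 18.4], "grip": 0}]}}

```text
time_s: 11.95
position: [0.5038, 0.027, 0.0802]
tcp_rot: [[-0.044, 0.999, 0.001], [0.999, 0.044, -0.0], [-0.0, 0.001, -1.0]]
force: [0.2, -0.2, -1.3]
opening: 0.204
```

```bash
python3 -c "
from h import *
cap('wrist','w6');cap('scene','s6')
go(.503,.0286,.0174,2.6)"
python3 -c "
import cv2,numpy as np;p=cv2.imread('pics/w6.png');a=cv2.resize(p[130:330,220:430],(500,476));q=cv2.imread('pics/s6.png')[130:260,260:390];cv2.imwrite('pics/w6c.png',np.hstack([a[:,:400],cv2.resize(q,(400,476))]))"
```

```text
t 12.05 p [0.5021 0.0293 0.08  ] jaw 2.65 open 0.20359433048640127 F [-1.61 -0.57 -1.32] j [ -9.4  35.4 106.7   0.   38.  -12.1]
dp [-0.8  1.  62.6] turn [-0.09 -0.04  0.05]
```

View pics/w6c.png

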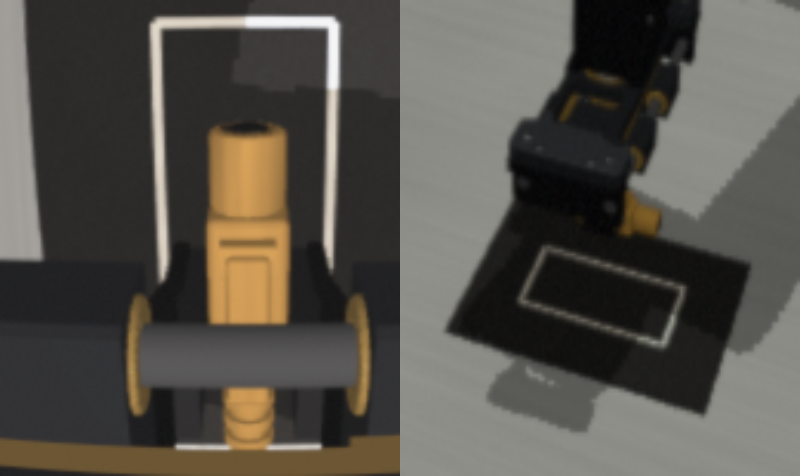

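The left half (wrist) shows the connector held lever up, centred between the outline's long sides and aligned with them. Lowering it now.

{"op": "jog_arm", "data": {"rows": [{"dp": [-0.8, 0.5, 10], "turn": [0, 0, 0], "grip": 0}, {"dp": [-0.8, 0.5, 25], "turn": [0, 0, 0], "grip": 0}, {"dp": [-0.8, 0.5, 40], "turn": [0, 0, 0], "grip": 0}, {"dp": [-0.8, 0.5, 51], "turn": [0, 0, 0], "grip": 0}, {"dp": [-0.8, 0.5, 57], "turn": [0, 0, 0], "grip": 0}, {"dp": [-0.8, 0.5, 59], "turn": [0, 0, 0], "grip": 0}, {"dp": [-0.8, 0.5, 60.5], "turn": [0, 0, 0], "grip": 0}, {"dp": [-0.8, 0.5, 61], "turn": [0, 0, 0], "grip": 0}, {"dp": [-0.8, 0.5, 61], "turn": [0, 0, 0], "grip": 0}]}}

```text
time_s: 12.95
position: [0.5038, 0.0277, 0.0196]
tcp_rot: [[-0.046, 0.999, 0.001], [0.999, 0.046, -0.0], [-0.0, 0.001, -1.0]]
force: [-0.9, -0.3, -0.7]
opening: 0.202
```

```bash
python3 -c "
from h import *
go(.503,.0286,.0174,2.6)"
```

```text
t 12.95 p [0.5038 0.0277 0.0196] jaw 2.63 open 0.20179123829928486 F [-0.85 -0.27 -0.66] j [ -9.6  42.1 107.8  -0.   30.  -12.2]
dp [ 0.9 -0.8  2.2] turn [0.05 0.01 0.03]
```

{"op": "jog_arm", "data": {"rows": [{"dp": [0.5, 0, 1], "turn": [0, 0, 0], "grip": 0}, {"dp": [0.5, 0, 1.8], "turn": [0, 0, 0], "grip": 0}, {"dp": [0.5, 0, 2.2], "turn": [0, 0, 0], "grip": 0}, {"dp": [0.5, 0, 2.2], "turn": [0, 0, 0], "grip": 0}, {"dp": [0.5, 0, 2.2], "turn": [0, 0, 0], "grip": 0}]}}

```text
time_s: 13.45
position: [0.5037, 0.0282, 0.0173]
tcp_rot: [[-0.046, 0.999, 0.0], [0.999, 0.046, -0.0], [-0.0, 0.0, -1.0]]
force: [-0.8, 0.5, 4.1]
opening: 0.202
```

Force has gone from -0.7 to +4.1 N, so it's touching. Release and retreat.

{"op": "jog_arm", "data": {"rows": [{"dp": [0, 0, 0], "turn": [0, 0, 0], "grip": 0.3}, {"dp": [0, 0, 0], "turn": [0, 0, 0], "grip": 0.5}, {"dp": [0, 0, 0], "turn": [0, 0, 0], "grip": 0.5}, {"dp": [0, 0, 0], "turn": [0, 0, 0], "grip": 0.5}, {"dp": [0, 0, 0], "turn": [0, 0, 0], "grip": 0.5}, {"dp": [0, 0, -15], "turn": [0, 0, 0], "grip": 0.5}, {"dp": [0, 0, -45], "turn": [0, 0, 0], "grip": 0.5}, {"dp": [0, 0, -90], "turn": [0, 0, 0], "grip": 0.5}, {"dp": [0, 0, -130], "turn": [0, 0, 0], "grip": 0.5}, {"dp": [0, 0, -150], "turn": [0, 0, 0], "grip": 0.5}]}}

```text
time_s: 14.45
position: [0.5049, 0.0281, 0.1702]
tcp_rot: [[-0.046, 0.999, 0.005], [0.999, 0.046, -0.001], [-0.001, 0.005, -1.0]]
force: [0.9, 0.3, -0.2]
opening: 0.5
```

{"op": "jog_arm", "data": {"rows": [{"dp": [40, 0, -10], "turn": [0, 0, 0], "grip": 0.5}, {"dp": [85, 0, -20], "turn": [0, 0, 0], "grip": 0.5}, {"dp": [130, 0, -20], "turn": [0, 0, 0], "grip": 0.5}, {"dp": [175, 0, -20], "turn": [0, 0, 0], "grip": 0.5}, {"dp": [220, 0, -20], "turn": [0, 0, 0], "grip": 0.5}, {"dp": [265, 0, -20], "turn": [0, 0, 0], "grip": 0.5}, {"dp": [310, 0, -20], "turn": [0, 0, 0], "grip": 0.5}, {"dp": [350, 0, -20], "turn": [0, 0, 0], "grip": 0.5}, {"dp": [370, 0, -20], "turn": [0, 0, 0], "grip": 0.5}, {"dp": [370, 0, -20], "turn": [0, 0, 0], "grip": 0.5}]}}

```text
time_s: 15.45
position: [0.4857, 0.4007, 0.1867]
tcp_rot: [[-0.05, 0.999, 0.0], [0.999, 0.05, 0.001], [0.001, 0.0, -1.0]]
force: [0.5, -1.4, 0.4]
opening: 0.498
```

```bash
python3 -c "
from h import *
cap('top','top7');cap('scene','s7')
go(.503,.0286,.0174,2.6)"
python3 -c "
import cv2,numpy as np;p=cv2.imread('pics/top7.png');a=cv2.resize(p[170:265,250:365],None,fx=5,fy=5,interpolation=2);q=cv2.resize(p[120:215,400:470],None,fx=3,fy=5,interpolation=2);cv2.imwrite('pics/t7c.png',np.hstack([a,q]))"
```

```text
t 15.55 p [0.4859 0.3975 0.1866] jaw 2.7 open 0.5002866368360538 F [-0.34  0.11  0.46] j [29.1 33.5 84.2 -0.  62.3 26.4]
dp [-3.691e+02 -1.000e-01  1.696e+02] turn [-0.06  0.07  0.1 ]
```

View pics/top7.png

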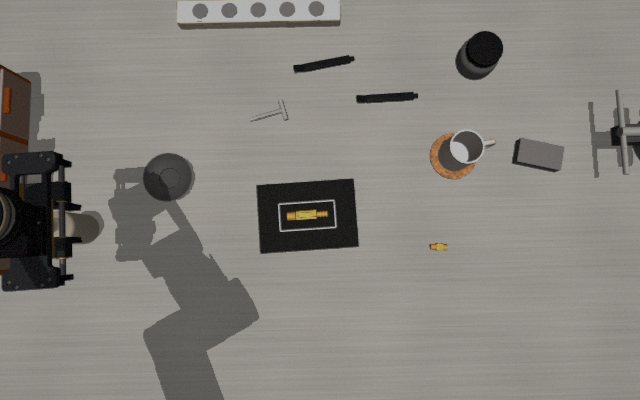

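View pics/t7c.png

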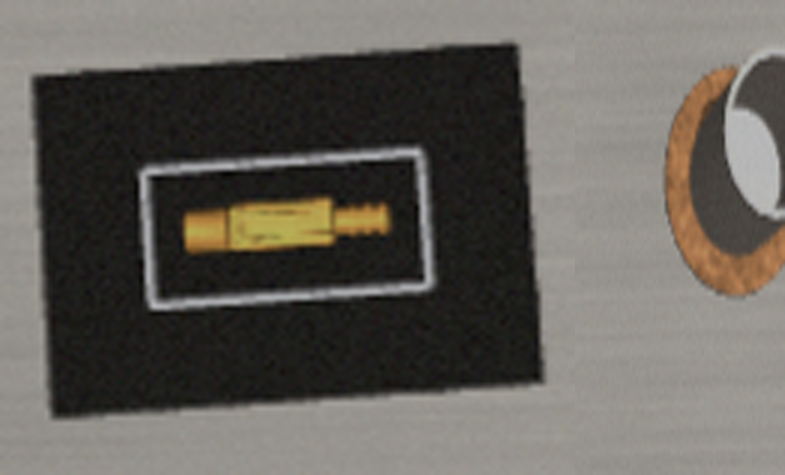

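View pics/s7.png

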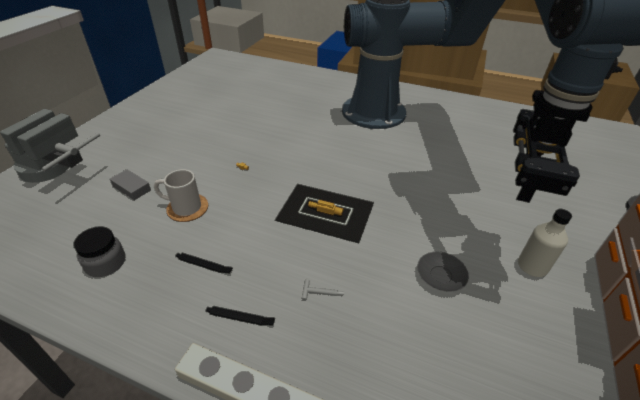

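The top view shows the connector from (287,216) to (328,214), centred in the outline. The mug rim is at about (467,148) over the coaster at (453,156). I'll confirm the mug's offset in metres.

```bash
python3 - <<'E'
from h import *
import cv2
print(world('top7',467,148.5,z=.09), 'coaster .6195,-.274')
A=world('top7',286.4,215.8,z=.013);B=world('top7',327.6,213.4,z=.013);print((A+B)/2,np.degrees(np.arctan2(*(A-B)[[1,0]])))
p=cv2.imread('pics/top7.png');cv2.imwrite('pics/m7.png',cv2.resize(p[120:190,420:510],None,fx=8,fy=8,interpolation=2))
E
```

```text
[ 0.61482949 -0.27464703  0.09      ] coaster .6195,-.274
[0.50361565 0.02808433 0.013     ] 92.07676219582054
```

View pics/m7.png

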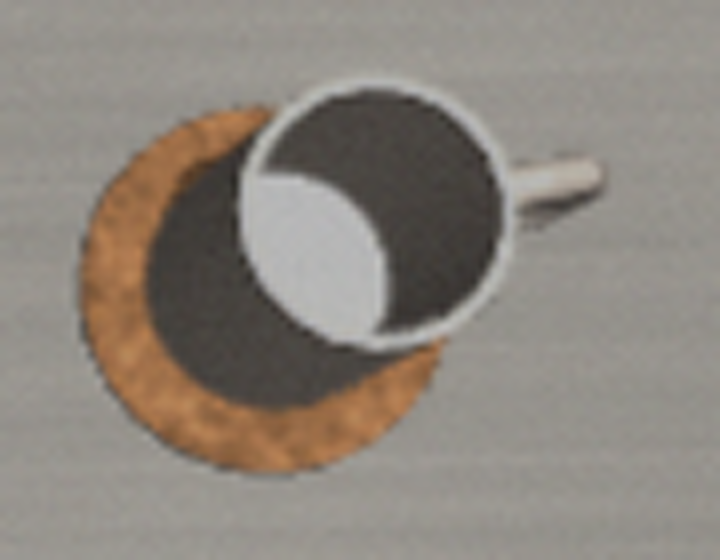

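The enlarged crop puts the mug's rim centre at about (467,147), and the visible cork margin round the foot is even. Handing in.

```bash
python3 -c "
from h import *
print(bot.hand_in())"
```

```text
the job is handed in; nothing more can be done
None
```

I moved the mug off the mat and set it upright on the cork coaster. I then laid the long brass connector lever up inside the white outline, lengthwise. I handed the job in at about 15.6 s of the 58 s allowed; the hand-in gave no verdict.

- **Mug:** in the last pictures it stood upright, about 5 mm from the coaster's centre against a 20 mm limit. It was never knocked or tipped. Both the set-down and release showed low forces.
- **Connector:** its middle was within about 1 mm of the outline's centre, against an 18 mm limit. Its length was about 0.5° off the outline's, against 15°.
- **Arm:** it was clear of everything, with about zero force on the tool.

No check failed. The only disagreement was that the top and wrist cameras placed things differently by up to about 4 mm (mug, coaster and connector), so I aimed between them.

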